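# Gauge the enamelling stand and fit the matching rest post

### The arm

A 7-joint arm with a two-finger parallel gripper is mounted at the origin on the work surface. World frame = base frame: x ahead of the robot, y to its left, z up, the work surface at z = 0. Lengths are in mm, angles in rad, forces in N, time in s.
With the tool pointing down it reaches from about 400 to 875 mm from the base axis. Payload 4.4 kg.
Tool frame: the origin (TCP) lies midway between the tips of the shut fingers; the grasp point (between the pads) lies 19 mm behind it; z points along the fingers, y is the line along which they close (so a half turn about z gives the same grasp; the last joint's range is limited). The gripper opens to 85 mm and grips with 20 to 120 N. Pads are 22 mm wide; open, the fingers measure 114 mm over their backs; the gripper's body (76 mm by 85 mm) begins 54 mm behind the grasp point. The pads swing forward as they close: fully open they stand 13 mm farther back than shut.
Start: joints at [1.237, 0.628, 0.038, 1.517, -0.027, 0.996, -0.02], TCP at [172.024, -626.838, 231.313] pointing down, gripper open.
Joint ranges: [-3.06, 3.06], [-0.37, 2.12], [-1.25, 1.32], [0.18, 2.47], [-1.1, 4.24], [0.23, 1.98], [-2.94, 2.94]. Speed limits (rad/s): [2.57, 2.57, 3.14, 3.14, 3.14, 3.14, 3.14].

### API

Orientations are given as a unit quaternion [w, x, y, z].
In Python, from workcell import r gives the robot as it stands.
- The arm moves only by the tool send_rows, never from a script. Its argument "moves" is a list of rows, each a list of 7 numbers: the turn, a rotation vector about the world's x, y, z as a fraction of full scale, then the shift along the world's x, y, z as a fraction of full scale, then the opening, from -1 (shut) to 1 (fully open). A call has 1 to 8 rows; each row shifts and turns the commanded pose from where the row before left it; what a row does not reach is not made up. Full scale, the value 1, is 800 mm for a shift and 0.5 rad for a turn. A row lasts 1/8 s, in which the tool goes at most 62.5 mm and 10.7 degrees, less where a joint would pass 70% of its speed; a pose out of reach is approached as far as the arm can. A call with a number of a shift or a turn outside -1 to 1 is refused whole. A call with a gripper value outside its range is refused whole. The fingers move at their own pace and stop on an object; "force" is the grip in N (left out, the last holds). Time passes only in rows, so rows that do not move let the fingers close. It gives the time, the measured TCP pose, the force, the opening and the grip force at its end, in the units of the state.
- r.get_obs(): the state, without advancing time (a new reading comes with each control period).
- r.grab_frame(name): name is "scene" or "top" or "wrist"; returns the picture (384x512x3 uint8, red, green, blue); there is no depth.
- r.calibration(name): a dict with "mtx" (3x3 intrinsics, pixels), "k1" (the pictures are not rectified: a ray, as slopes to the right and down, at radius r is drawn at 1 + k1 r^2 times it, then the intrinsics apply), "rvec" (rotation vector, rad) and "tvec" (3), from world to camera coordinates, as OpenCV has them. Camera axes: x right, y down, z forward; pixel columns grow to the right and rows downward; lengths in mm; the calibration is good to about 2 mm. A picture is of the moment at which its call begins: read the wrist's pose just before it. calibration takes no time and is no camera call; for the wrist camera it gives the pose at the moment of the call.
- r.hand_in(): hands the job in; it is judged then, once.
The state is a dict: "t": time; "q": joint angles; "dq": joint speeds; "effort": joint torques, N m; "position": TCP position; "ee_rot": TCP orientation; "wrist_force": force on the tool from outside, world axes, zero at the start; "moment": the same for the moment, N m; "gripper_width": finger opening in mm; "grasp_force": force on a finger pad.
Only numpy, scipy, OpenCV 4.12 (cv2) and the standard library are available. Lean on these libraries where they do the work, as an engineer would, in place of code of your own. Each camera call takes 0.05 s, during which the arm holds its last target. There are 200 camera calls.

### The job

Gauge the wide empty socket in the blue bench stand: lower the red-handled depth rod into it until it touches the bottom, then hang the rod back upright in its own hole. Then stand the matching rest post, the one whose brass band comes level with the top of the stand, upright on the bottom of the socket. Leave the other post standing where it is.

Things in the scene. Friction and masses are not known exactly. Their poses are not given: they have to be found in the camera images.
- socket (a point): centre of the socket's mouth, in the top of a fixed blue block (90 x 210 mm, 100 mm tall, on a foot plate 110 x 230). The socket is a round upright blind hole 44 mm wide, its flat floor 28 or 60 mm below the mouth (varies from start to start: gauge it). z up; turns with the block, whose length is along y; 120 mm along +y is the centre of the rod's hole, 28 mm wide, 90 mm deep.
- rod_mid (a point): middle of the 151 mm depth rod, z up along it. It hangs upright by its collar in its hole, this point 9.5 mm below the block's top. Tip 75.5 mm below this point. From the tip: steel rod 12 mm thick, 85 mm long, yellow ring at 28 mm, green ring at 60; collar 36 mm wide, 6 thick; round red handle 24 mm wide, 60 tall, to be gripped at its middle, 45 mm above this point. About 140 g.
- short_mid (a point): middle, half-way up, of the short rest post, 73 mm tall, standing loose on the table, z up. Wooden, round, 26 mm thick, flat foot, darker head 36 mm wide and 30 mm tall with a cork top; brass band 28 mm above the foot, so it suits the 28 mm depth. Grip it by the head, 20 mm above this point, to keep the fingers above the block. About 80 g.
- long_mid (a point): middle, half-way up, of the long rest post, 105 mm tall, standing loose on the table, z up. Like the short one (26 mm thick, head 36 mm wide, 30 tall), brass band 60 mm above the foot, so it suits the 60 mm depth. Grip it by the head, 35 mm above this point. About 100 g. The two posts may change places: one stands to the left of the block, one to the right.

How it is judged (in metres and radians):
On the way, in this order (a step that is already met when the one before it is completed fails the run):
1. the depth rod is upright in the socket, its tip at least 22 mm below the mouth (z of rod_mid in the frame of socket below 0.0535 m and horizontal distance between rod_mid and socket below 0.025 m and angle between rod_mid's own z axis and vertical below 0.3 rad), for 0.05 s.
2. the rod hangs upright in its own hole again, within 15 mm of where it hung (distance of rod_mid from where it was at the start of the episode below 0.015 m and angle between rod_mid's own z axis and vertical below 0.17 rad), for 0.2 s.
At the end, for the whole second after the job is handed in: One post stands in the socket within 10 degrees of upright and 15 mm of its axis, brass band level with the stand's top within 10 mm; the rod hangs in its own hole again, within 15 mm and 10 degrees of upright; the other post stands upright within 40 mm of where it was (all of step 2 and ((horizontal distance between short_mid and socket below 0.015 m and z of short_mid in the frame of socket between -0.0015 and 0.0185 m and angle between each of short_mid, long_mid's own z axis and vertical below 0.17 rad and distance of long_mid from where it was at the start of the episode below 0.04 m) or (horizontal distance between long_mid and socket below 0.015 m and z of long_mid in the frame of socket between -0.0175 and 0.0025 m and angle between each of long_mid, short_mid's own z axis and vertical below 0.17 rad and distance of short_mid from where it was at the start of the episode below 0.04 m))); the robot touches nothing.
It also fails if it takes over 59 s, if anything falls off the work surface, if the arm or the gripper's body presses on something with over 40 N, if the wrist force passes 120 N, or if a joint passes its speed limit or range.

## Working session

There is one attempt and no reset: what is moved stays moved. The work goes in short steps, Python scripts to look and compute and a tool call to move; the robot and the scene stay as the last step left them, time stands still between calls to the robot, and variables do not carry over. Pictures are saved under pics/ and viewed, at most 10 in all, crops included, and the job is handed in when it is done.

Besides the shell and the picture viewer there is one more tool, called as name(argument=value, ...) on one line, values as JSON. send_rows: Moves the arm, as the interface text tells. Shift numbers are shares of 800 mm and turn numbers shares of 0.5 rad, none past 1 either way. Its arguments: {"type":"object","properties":{"moves":{"type":"array","items":{"type":"array","items":{"type":"number"}}},"force":{"type":"number"}},"required":["moves"]}

```bash
mkdir -p pics
cat > h.py <<'E'
import numpy as np, cv2
from workcell import r
def grab(n,f,crop=None,s=1):
    c=r.calibration(n); im=r.grab_frame(n)
    im=np.asarray(im)[:,:,::-1]
    cv2.imwrite('pics/full_'+f,im)
    if crop: x0,y0,x1,y1=crop; im=im[y0:y1,x0:x1]
    if s!=1: im=cv2.resize(im,None,fx=s,fy=s,interpolation=cv2.INTER_CUBIC)
    cv2.imwrite('pics/'+f,im); return c
def ray(c,u,v):
    K=np.array(c['mtx']); x=(u-K[0,2])/K[0,0]; y=(v-K[1,2])/K[1,1]
    xd,yd=x,y
    for _ in range(30):
        q=1+c['k1']*(x*x+y*y); x,y=xd/q,yd/q
    R=cv2.Rodrigues(np.array(c['rvec'],float))[0]; t=np.array(c['tvec'],float).ravel()
    return -R.T@t, R.T@np.array([x,y,1.])
def onz(c,u,v,z):
    o,d=ray(c,u,v); return o+d*(z-o[2])/d[2]
def proj(c,P):
    R=cv2.Rodrigues(np.array(c['rvec'],float))[0]; p=R@np.array(P,float)+np.array(c['tvec'],float).ravel()
    x,y=p[:2]/p[2]; q=1+c['k1']*(x*x+y*y); K=np.array(c['mtx']); return K[0,0]*x*q+K[0,2],K[1,1]*y*q+K[1,2]
E
python3 - <<'E'
from h import *
for n in('top','scene'):
    c=grab(n,n+'1.png',s=1.5); print(n,c,-cv2.Rodrigues(np.array(c['rvec'],float))[0].T@np.array(c['tvec'],float).ravel())
o=r.get_obs(); print(o)
E
```

```text
top {'mtx': array([[433.92121955,   0.        , 260.45077329],
       [  0.        , 433.92121955, 190.74079568],
       [  0.        ,   0.        ,   1.        ]]), 'k1': -0.1458886673201585, 'rvec': array([ 2.12443491, -2.09592502,  0.23044672]), 'tvec': array([  -5.01650429,  543.45365605, 1030.62725233])} [ 312.37645954    4.82087104 1122.47818757]
scene {'mtx': array([[485.55375516,   0.        , 253.41606268],
       [  0.        , 485.55375516, 178.94576378],
       [  0.        ,   0.        ,   1.        ]]), 'k1': -0.18117315178402646, 'rvec': array([ 1.7345909 ,  1.66212807, -0.80053701]), 'tvec': array([-9.82870189e-01, -2.45730164e+02,  1.51301976e+03])} [1321.37025408  -29.58383881  776.34949203]
{'t': 0.1, 'q': array([ 1.23721347,  0.62923133,  0.03842862,  1.51830242, -0.02703486,
        0.99627911, -0.019999  ]), 'dq': array([ 8.92596448e-04, -6.22379846e-04, -1.26109053e-03, -2.90258510e-03,
        7.10478483e-04,  4.27855468e-04, -5.23328201e-05]), 'effort': array([ 2.65996423e-03, -5.64535081e+01,  1.23052854e+00, -1.93973476e+01,
        1.13631575e-02,  5.47742136e-03, -2.02231115e-05]), 'position': array([ 171.88304396, -626.27076344,  230.48417944]), 'ee_rot': array([-8.45575817e-04,  9.91049946e-01,  1.33488875e-01, -1.02737288e-04]), 'wrist_force': array([1.04264555, 1.17386146, 0.45118242]), 'moment': array([-0.00242664, -0.06858743, -0.02487779]), 'grasp_force': 0.0, 'gripper_width': 85.17379075832943}
```

View pics/top1.png

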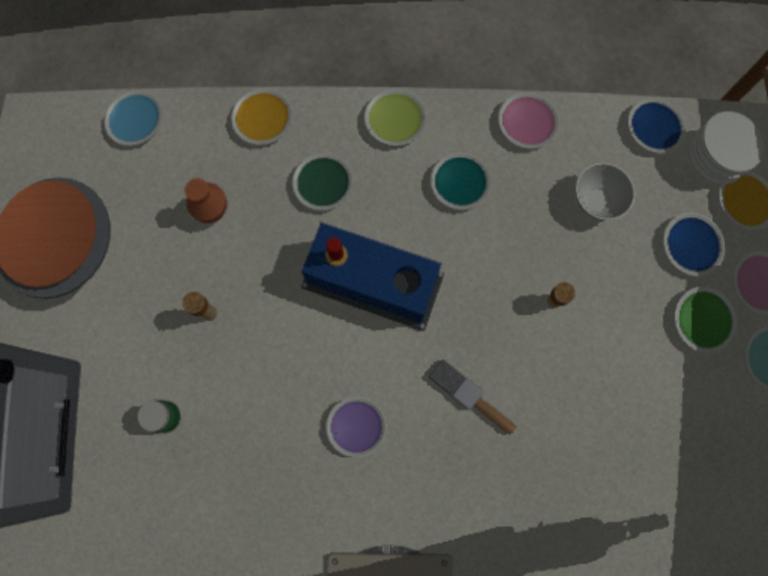

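View pics/scene1.png

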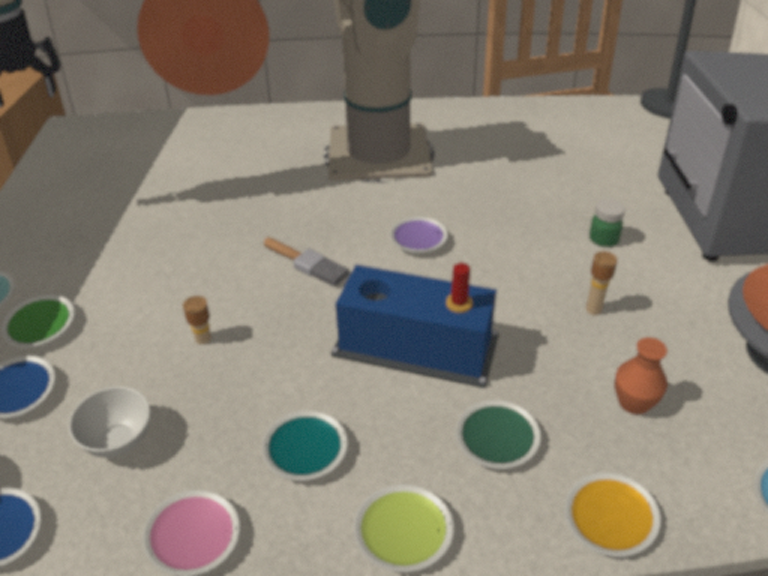

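Top view (1.5x enlarged): socket at about (407,280), rod collar (337,255) with handle top (335,242), long post head top at (194,299) on the left, short post head top at (563,290) on the right. The brush at (470,395) and the bowls are clutter.

Run:
```python
from h import *
T=r.calibration('top');S=r.calibration('scene')
def P(n,a,b,z): print(n,'top',onz(T,a[0]/1.5,a[1]/1.5,z).round(0),'scene',onz(S,b[0]/1.5,b[1]/1.5,z).round(0))
P('socket',(407,280),(374,290),100)
P('collar',(337,254),(459,302),106)
P('handletop',(335,241),(461,268),166)
P('long top',(194,299),(604,258),105)
P('short top',(563,290),(195,302),73)
P('long foot',(212,315),(595,310),0)
for n,q in zip('abcd',((323,226),(441,264),(421,321),(303,277))): print(n,onz(T,q[0]/1.5,q[1]/1.5,100).round(0))
R=cv2.Rodrigues
W=r.calibration('wrist');print(W)
print(-R(np.array(W['rvec'],float))[0].T@np.array(W['tvec'],float).ravel())
```

```text
socket top [545. -24. 100.] scene [552. -25. 100.]
collar top [585.  90. 106.] scene [591.  91. 106.]
handletop top [589.  89. 166.] scene [590.  90. 166.]
long top top [508. 319. 105.] scene [506. 318. 105.]
short top top [ 538. -285.   73.] scene [ 535. -286.   73.]
long foot top [500. 317.   0.] scene [506. 322.  -0.]
a [634. 115. 100.]
b [572. -79. 100.]
c [478. -47. 100.]
d [547. 144. 100.]
{'mtx': array([[289.55591576,   0.        , 253.5092654 ],
       [  0.        , 289.55591576, 189.34688165],
       [  0.        ,   0.        ,   1.        ]]), 'k1': -0.04826914317768719, 'rvec': array([-2.31010788,  1.76189597,  0.25377848]), 'tvec': array([-648.20566541,  -35.62940765,  380.9466172 ])}
[ 241.58947115 -606.36782627  374.85057185]
```

send_rows(moves=[[0,0,0,0.0315,0.0615,0.0067,1],[0,0,0,0.0315,0.0615,0.0067,1],[0,0,0,0.0315,0.0615,0.0067,1],[0,0,0,0.0315,0.0615,0.0067,1],[0,0,0,0.0315,0.0615,0.0067,1],[0,0,0,0.0315,0.0615,0.0067,1],[0,0,0,0.0315,0.0615,0.0067,1],[0,0,0,0.0315,0.0615,0.0067,1]])

```text
t: 1.1
position: [374.1, -231.5, 274.3]
ee_rot: [-0.0, 0.991, 0.133, 0.0]
wrist_force: [1.1, -0.4, 0.6]
gripper_width: 85.5
grasp_force: 0.0
```

send_rows(moves=[[0,0,0,0.0315,0.0615,0.0067,1],[0,0,0,0.0315,0.0615,0.0067,1],[0,0,0,0.0315,0.0615,0.0067,1],[0,0,0,0.0315,0.0615,0.0067,1],[0,0,0,0.0315,0.0615,0.0067,1],[0,0,0,0,0,0,1],[0,0,0,0,0,0,1]])

```text
t: 1.98
position: [499.0, 12.2, 300.5]
ee_rot: [0.0, 0.991, 0.134, -0.001]
wrist_force: [0.4, -0.5, -0.1]
gripper_width: 85.5
grasp_force: 0.0
```

Run:
```python
from h import *
import json
o=r.get_obs(); print(o['t'],o['position'],o['ee_rot'],o['wrist_force'])
c=grab('wrist','w1.png',s=1.5)
import pickle; pickle.dump(c,open('w1.pkl','wb'))
for P in ((548,-24,100),(588,90,166),(588,90,106)): print(proj(c,P))
```

```text
1.975 [499.00521963  12.23553269 300.49183993] [ 2.90066102e-04  9.91042329e-01  1.33545581e-01 -7.72143082e-04] [ 0.38084916 -0.48745477 -0.10915142]
(np.float64(294.77905902257334), np.float64(135.37701741679433))
(np.float64(197.28086353041394), np.float64(66.12067405925683))
(np.float64(207.4189734970014), np.float64(73.0415172310095))
```

View pics/w1.png

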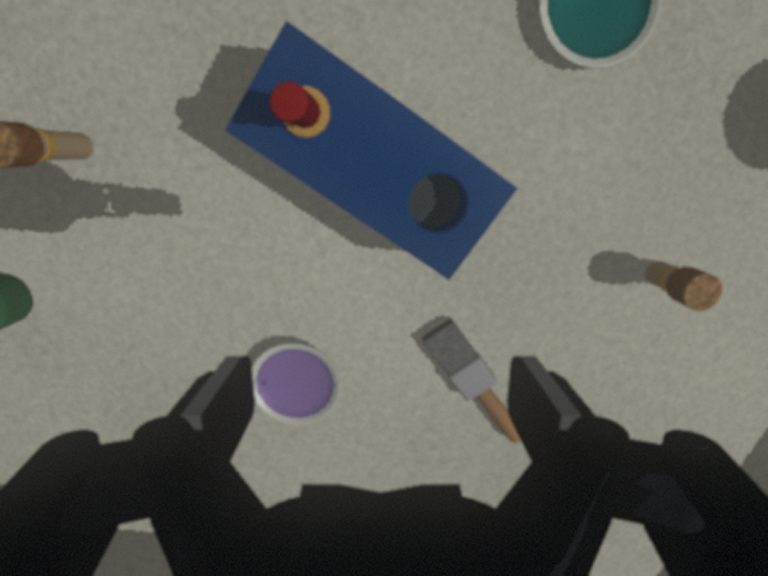

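The wrist view (1.5x) shows the socket mouth at (438,202), the handle top at (290,102), the collar at (307,111), and the short post head top at (704,292).

Run:
```python
from h import *
import pickle; c=pickle.load(open('w1.pkl','rb'))
for n,u,v,z in (('sock',438,202,100),('handle',290,102,166),('collar',307,111,106),('short',704,292,73),('a',287,22,100),('b',516,188,100),('c',450,278,100),('d',227,129,100)): print(n,onz(c,u/1.5,v/1.5,z).round(1))
im=cv2.imread('pics/full_w1.png'); b=im.astype(int)
# handle: red mask
m=((b[...,2]>90)&(b[...,1]<50)).astype('uint8'); ys,xs=np.nonzero(m[40:100,170:230]); print(xs.mean()+170,ys.mean()+40,len(xs))
u,v=xs.mean()+170,ys.mean()+40; print(onz(c,u,v,150).round(1))
```

```text
sock [547.9 -20.6 100. ]
handle [585.5  93.1 166. ]
collar [586.2  92.7 106. ]
short [ 535.1 -287.3   73. ]
a [641.9 121.4 100. ]
b [574.7 -76.3 100. ]
c [491.3 -48.7 100. ]
d [558.5 149.7 100. ]
193.04809619238478 67.34869739478958 499
[587.  97. 150.]
```

send_rows(moves=[[0,0,0,0.0275,0.0246,-0.0315,1],[0,0,0,0.0275,0.0246,-0.0315,1],[0,0,0,0.0275,0.0246,-0.0315,1],[0,0,0,0.0275,0.0246,-0.0315,1],[0,0,0,0,0,-0.05,1],[0,0,0,0,0,-0.04,1],[0,0,0,0,0,-0.014,1],[0,0,0,0,0,0,1]])

```text
t: 3.02
position: [587.4, 90.3, 116.9]
ee_rot: [0.0, 0.991, 0.133, -0.0]
wrist_force: [-0.7, 0.3, -0.2]
gripper_width: 85.3
grasp_force: 0.0
```

send_rows(moves=[[0,0,0,0,0,0,-1],[0,0,0,0,0,0,-1],[0,0,0,0,0,0,-1],[0,0,0,0,0,0,-1],[0,0,0,0,0,0,-1],[0,0,0,0,0,0,-1]], force=50)

```text
t: 3.78
position: [587.9, 91.7, 117.8]
ee_rot: [-0.0, 0.991, 0.134, 0.001]
wrist_force: [-1.1, 0.2, 5.3]
gripper_width: 22.6
grasp_force: 48.7
```

send_rows(moves=[[0,0,0,0,0,0.03,-1],[0,0,0,0,0,0.055,-1],[0,0,0,0,0,0.055,-1],[0,0,0,-0.0124,-0.0355,0,-1],[0,0,0,-0.0248,-0.071,0,-1],[0,0,0,-0.0124,-0.0355,0,-1],[0,0,0,0,0,0,-1]])

```text
t: 4.65
position: [546.7, -25.7, 228.7]
ee_rot: [0.001, 0.991, 0.131, -0.001]
wrist_force: [0.6, 0.7, -1.9]
gripper_width: 22.8
grasp_force: 49.2
```

Run:
```python
from h import *
o=r.get_obs(); print(o['t'],o['position'],o['wrist_force'],o['gripper_width'])
c=grab('scene','s2.png',(180,100,380,300),3)
x,y,z=o['position']
for P in ((x,y,z-26.5-91.),(x,y,z),(548,-22,100)): print((np.array(proj(c,P))-[180,100])*3)
```

```text
4.65 [546.69903217 -25.71567636 228.73212625] [ 0.58266327  0.66431767 -1.8721664 ] 22.767940535217452
[205.74616633 262.57388817]
[201.27384385 125.4540372 ]
[211.45703494 275.66345809]
```

View pics/s2.png

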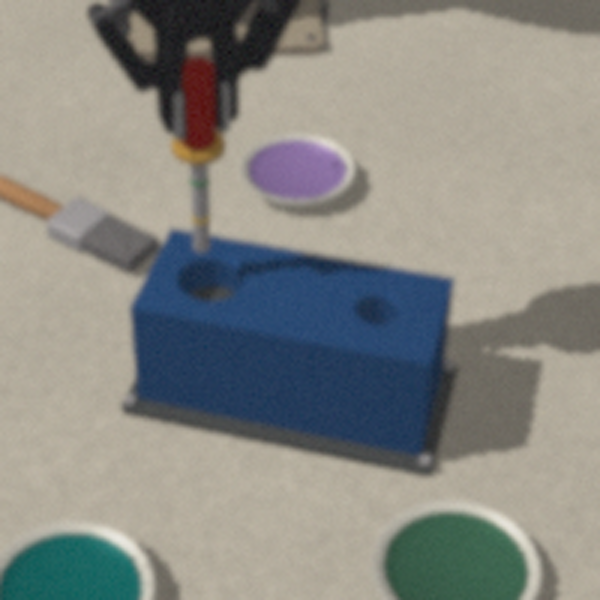

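The scene crop shows the rod held upright, tip at about (201,250), socket mouth centre about (208,281), and own hole about (376,310).

Run:
```python
from h import *
c=r.calibration('scene'); f=lambda u,v,z: print(onz(c,180+u/3,100+v/3,z).round(1))
f(201,248,126); f(208,281,100); f(376,310,100); f(197,147,217); f(201,62,270)
```

```text
[548.2 -28.7 126. ]
[553.6 -24.6 100. ]
[590.   89.7 100. ]
[554.2 -29.  217. ]
[534.9 -24.5 270. ]
```

send_rows(moves=[[0,0,0,0.004,0.004,0,-1],[0,0,0,0,0,-0.03,-1],[0,0,0,0,0,-0.0275,-1],[0,0,0,0,0,-0.004,-1],[0,0,0,0,0,-0.003,-1],[0,0,0,0,0,0,-1]])

```text
t: 5.45
position: [551.7, -18.5, 178.0]
ee_rot: [0.0, 0.991, 0.134, 0.001]
wrist_force: [-0.1, 0.7, -1.2]
gripper_width: 23.0
grasp_force: 49.2
```

send_rows(moves=[[0,0,0,0,0,-0.002,-1],[0,0,0,0,0,-0.002,-1],[0,0,0,0,0,-0.001,-1],[0,0,0,0,0,0,-1]])

```text
t: 5.95
position: [551.8, -18.9, 174.7]
ee_rot: [0.0, 0.991, 0.133, 0.001]
wrist_force: [-1.8, 0.4, 6.5]
gripper_width: 23.0
grasp_force: 50.1
```

Contact force was felt at a tip depth of about 28 mm. I'll check it against the rings.

Run:
```python
from h import *
o=r.get_obs(); print(o['position'],o['wrist_force'])
grab('scene','s3.png',(200,120,300,220),6)
```

```text
[551.79010055 -18.913673   174.70715482] [-1.80201574  0.42423103  6.51223416]
```

View pics/s3.png

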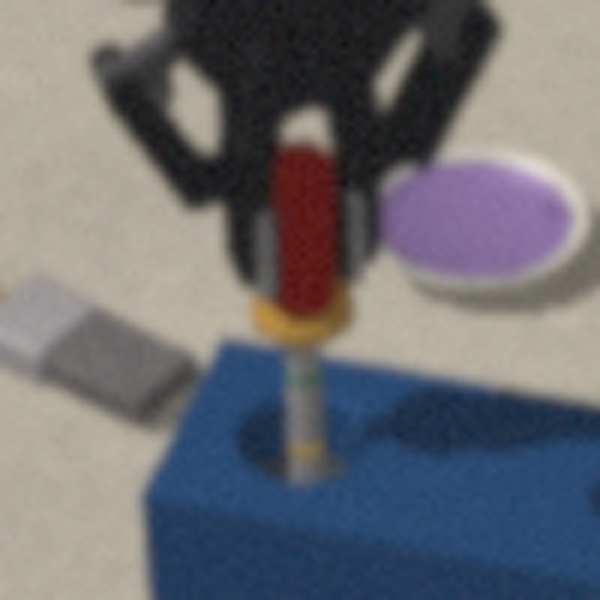

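The yellow ring (305,450) is at the mouth and the green ring (303,380) is well above it. The socket is 28 mm deep, so the short post matches. Next I return the rod.

send_rows(moves=[[0,0,0,0,0,0.03,-1],[0,0,0,0,0,0.0395,-1],[0,0,0,0.0114,0.0345,0,-1],[0,0,0,0.0228,0.069,0,-1],[0,0,0,0.0114,0.0345,0,-1],[0,0,0,0,0,0,-1],[0,0,0,0,0,0,-1]])

```text
t: 6.88
position: [587.3, 90.3, 228.8]
ee_rot: [0.001, 0.991, 0.133, -0.0]
wrist_force: [-0.3, -0.9, -0.7]
gripper_width: 22.9
grasp_force: 49.4
```

send_rows(moves=[[0,0,0,0,0,-0.02,-1],[0,0,0,0,0,-0.02,-1],[0,0,0,0,0,-0.02,-1],[0,0,0,0,0,0,-1]])

```text
t: 7.38
position: [586.2, 91.0, 178.9]
ee_rot: [0.0, 0.991, 0.133, -0.002]
wrist_force: [-0.1, 0.4, -1.6]
gripper_width: 22.7
grasp_force: 49.4
```

No contact, so the rod is entering its hole.

send_rows(moves=[[0,0,0,0,0,-0.025,-1],[0,0,0,0,0,-0.03,-1],[0,0,0,0,0,-0.015,-1],[0,0,0,0,0,-0.007,-1],[0,0,0,0,0,0,-1]])

```text
t: 8.0
position: [587.9, 91.6, 119.6]
ee_rot: [-0.0, 0.991, 0.133, 0.0]
wrist_force: [0.6, -1.0, -0.5]
gripper_width: 22.8
grasp_force: 49.4
```

send_rows(moves=[[0,0,0,0,0,0,-0.4],[0,0,0,0,0,0,0.5],[0,0,0,0,0,0,1],[0,0,0,0,0,0,1],[0,0,0,0,0,0,1],[0,0,0,0,0,0.05,1],[0,0,0,0,0,0.075,1],[0,0,0,0,0,0.075,1]])

```text
t: 9.0
position: [587.3, 91.4, 280.9]
ee_rot: [-0.0, 0.991, 0.134, -0.0]
wrist_force: [1.3, -0.7, -0.3]
gripper_width: 85.4
grasp_force: 0.0
```

Run:
```python
from h import *
o=r.get_obs(); print(o['t'],o['position'],o['wrist_force'])
grab('scene','s4.png',(180,100,380,300),3)
```

```text
9.0 [587.30183259  91.4366596  280.93026909] [ 1.32145547 -0.70188198 -0.2993312 ]
```

View pics/s4.png

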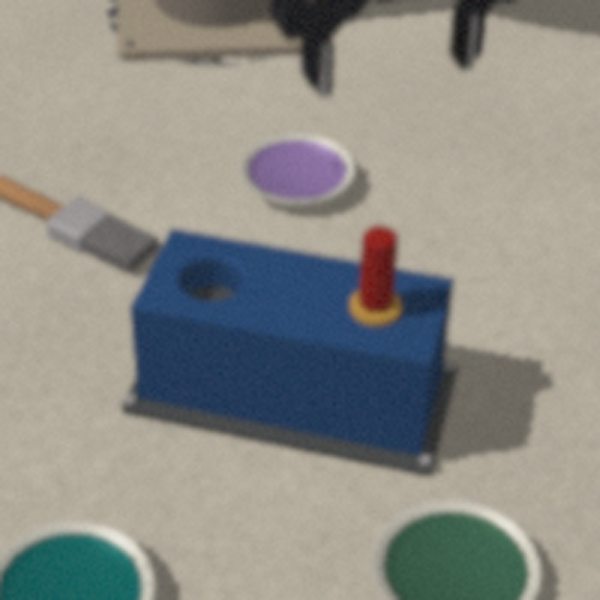

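The rod hangs upright in its hole again (collar at (376,308)). Next, the short post.

send_rows(moves=[[0,0,0,-0.0092,-0.0674,0,1],[0,0,0,-0.0092,-0.0674,0,1],[0,0,0,-0.0092,-0.0674,0,1],[0,0,0,-0.0092,-0.0674,0,1],[0,0,0,-0.0092,-0.0674,0,1],[0,0,0,-0.0092,-0.0674,-0.02,1],[0,0,0,-0.0092,-0.0674,-0.04,1],[0,0,0,0,0,-0.065,1]])

```text
t: 10.05
position: [535.2, -292.9, 179.8]
ee_rot: [0.003, 0.992, 0.129, 0.001]
wrist_force: [0.3, -0.1, -0.9]
gripper_width: 85.1
grasp_force: 0.0
```

send_rows(moves=[[0,0,0,0,0,0,1],[0,0,0,0,0,0,1]])

```text
t: 10.3
position: [537.6, -284.7, 181.1]
ee_rot: [0.0, 0.991, 0.134, 0.001]
wrist_force: [-0.3, -0.5, -0.0]
gripper_width: 85.5
grasp_force: 0.0
```

Run:
```python
from h import *
import pickle
o=r.get_obs(); print(o['t'],o['position'])
c=grab('wrist','w2.png',(150,180,370,384),2.7); pickle.dump(c,open('w2.pkl','wb'))
p=o['position']
for P in ((p[0],p[1],73),): print((np.array(proj(c,P))-[150,180])*2.7)
```

```text
10.3 [ 537.56128254 -284.71001819  181.13530544]
[282.04269588  22.00820513]
```

View pics/w2.png

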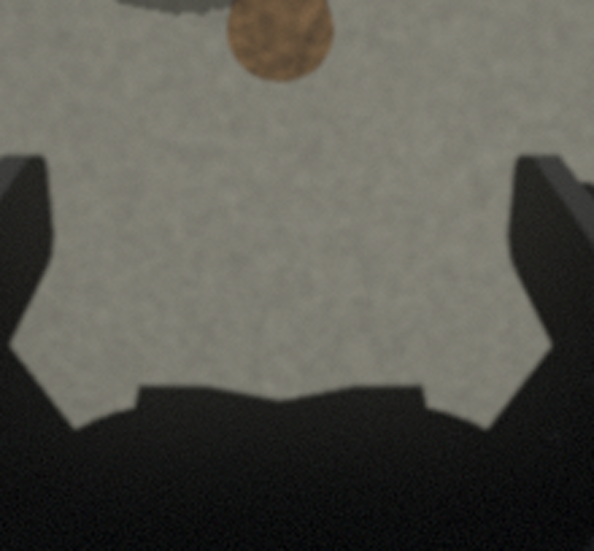

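The post head's top is at (280,29), 7 px (about 2.4 mm) nearer the gripper than the TCP axis. I shift slightly and descend.

send_rows(moves=[[0,0,0,-0.0025,-0.0012,-0.05,1],[0,0,0,0,0,-0.06,1],[0,0,0,0,0,-0.045,1],[0,0,0,0,0,-0.0245,1],[0,0,0,0,0,0,1]])

```text
t: 10.98
position: [534.8, -286.0, 36.4]
ee_rot: [0.0, 0.991, 0.134, 0.0]
wrist_force: [-0.1, 0.4, 0.7]
gripper_width: 85.3
grasp_force: 0.0
```

send_rows(moves=[[0,0,0,0,0,0,-1],[0,0,0,0,0,0,-1],[0,0,0,0,0,0,-1],[0,0,0,0,0,0,-1],[0,0,0,0,0,0,-1],[0,0,0,0,0,0,-1]], force=40)

```text
t: 11.72
position: [534.9, -286.6, 37.3]
ee_rot: [0.0, 0.991, 0.133, 0.001]
wrist_force: [-0.5, 1.4, 6.3]
gripper_width: 35.4
grasp_force: 39.3
```

send_rows(moves=[[0,0,0,0,0,0.03,-1],[0,0,0,0,0,0.06,-1],[0,0,0,0,0,0.07,-1],[0,0,0,0.0034,0.0657,0,-1],[0,0,0,0.0034,0.0657,0,-1],[0,0,0,0.0034,0.0657,0,-1],[0,0,0,0.0034,0.0657,0,-1],[0,0,0,0.0034,0.0657,0,-1]])

```text
t: 12.72
position: [547.6, -22.0, 164.3]
ee_rot: [0.0, 0.991, 0.133, 0.0]
wrist_force: [0.4, 0.4, -0.6]
gripper_width: 35.3
grasp_force: 40.2
```

send_rows(moves=[[0,0,0,0,0,0,-1],[0,0,0,0,0,0,-1]])

```text
t: 12.98
position: [547.6, -24.2, 164.1]
ee_rot: [0.0, 0.991, 0.134, -0.0]
wrist_force: [-0.1, -0.9, -1.4]
gripper_width: 34.6
grasp_force: 40.2
```

Run:
```python
from h import *
o=r.get_obs(); print(o['t'],o['position'],o['wrist_force'],o['gripper_width'])
p=o['position']
a=grab('scene','s5.png',(190,130,290,230),5); b=grab('wrist','w5.png',(200,150,330,300),3.8)
A=cv2.imread('pics/s5.png');B=cv2.imread('pics/w5.png'); h=max(A.shape[0],B.shape[0])
pad=lambda I: cv2.copyMakeBorder(I,0,h-I.shape[0],0,0,cv2.BORDER_CONSTANT)
cv2.imwrite('pics/c5.png',np.hstack([pad(A),pad(B)])[:600,:800]); print(A.shape,B.shape)
for P in ((p[0],p[1],p[2]-37.3),(548,-22,100)): print((np.array(proj(a,P))-[190,130])*5,(np.array(proj(b,P))-[200,150])*3.8+[500,0])
```

```text
12.975 [547.58929401 -24.17857812 164.11755214] [-0.08559184 -0.92265593 -1.39661412] 34.553702864792086
(500, 500, 3) (570, 494, 3)
[295.72719533 260.47816303] [703.23222811 253.02832104]
[302.42839156 309.43909681] [693.06731696 198.73799775]
```

View pics/c5.png

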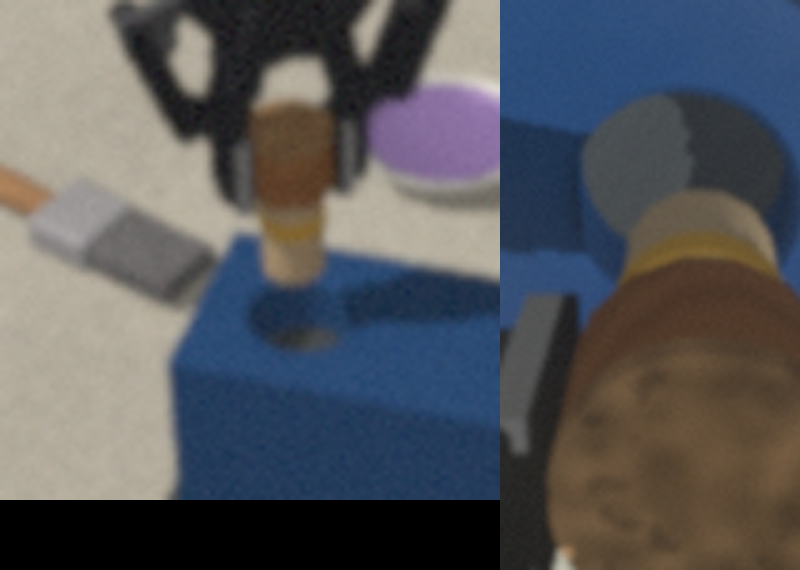

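Left (scene): the post foot is centred at about (294,268) above the mouth (297,316). Right (wrist): mouth centre at about (687,196), foot column at x≈703. Alignment is within about 2–3 mm, so I shift +2 mm in y and lower.

send_rows(moves=[[0,0,0,0,0.0027,-0.015,-1],[0,0,0,0,0,-0.02,-1],[0,0,0,0,0,-0.015,-1],[0,0,0,0,0,-0.01,-1],[0,0,0,0,0,0,-1]])

```text
t: 13.7
position: [547.2, -21.4, 115.2]
ee_rot: [-0.0, 0.991, 0.134, -0.001]
wrist_force: [-0.0, 0.6, -1.3]
gripper_width: 35.2
grasp_force: 40.2
```

send_rows(moves=[[0,0,0,0,0,-0.003,-1],[0,0,0,0,0,-0.003,-1],[0,0,0,0,0,-0.002,-1],[0,0,0,0,0,0,-1]])

```text
t: 14.2
position: [547.7, -21.4, 109.7]
ee_rot: [0.0, 0.991, 0.134, 0.0]
wrist_force: [-0.2, 0.2, -0.9]
gripper_width: 35.4
grasp_force: 40.2
```

send_rows(moves=[[0,0,0,0,0,-0.001,-1],[0,0,0,0,0,-0.001,-1],[0,0,0,0,0,0,-1]])

```text
t: 14.58
position: [548.1, -21.3, 109.3]
ee_rot: [0.0, 0.991, 0.133, 0.001]
wrist_force: [-2.0, -0.2, 8.1]
gripper_width: 35.4
grasp_force: 41.3
```

The post touches the floor at the expected height. Release and retreat.

send_rows(moves=[[0,0,0,0,0,0,-0.3],[0,0,0,0,0,0,0.2],[0,0,0,0,0,0,0.6],[0,0,0,0,0,0,0.6],[0,0,0,0,0,0,0.6],[0,0,0,0,0,0.03,0.6],[0,0,0,0,0,0.07,0.6],[0,0,0,0,0,0.075,0.6]])

```text
t: 15.58
position: [547.2, -21.4, 249.1]
ee_rot: [-0.0, 0.991, 0.134, -0.001]
wrist_force: [1.3, -0.2, -0.4]
gripper_width: 68.3
grasp_force: 0.0
```

send_rows(moves=[[0,0,0,-0.05,0,0.03,0.6],[0,0,0,0,0,0,0.6],[0,0,0,0,0,0,0.6]])

```text
t: 15.95
position: [508.0, -21.5, 271.9]
ee_rot: [0.0, 0.991, 0.133, 0.0]
wrist_force: [0.6, -0.3, 1.0]
gripper_width: 68.2
grasp_force: 0.0
```

Run:
```python
from h import *
o=r.get_obs(); print(o['t'],o['position'],o['wrist_force'])
c=grab('scene','s6.png',(120,90,440,290),2.4)
f=lambda P:(np.array(proj(c,P))-[120,90])*2.4
print(f((548,-22,145)),f((507,319,105)),f((588,90,166)))
```

```text
15.95 [508.02222446 -21.46666605 271.89422763] [ 0.58947072 -0.33567542  0.95619297]
[311.99232325 204.99792197] [679.68904666 197.44947109] [448.98146325 211.10205434]
```

View pics/s6.png

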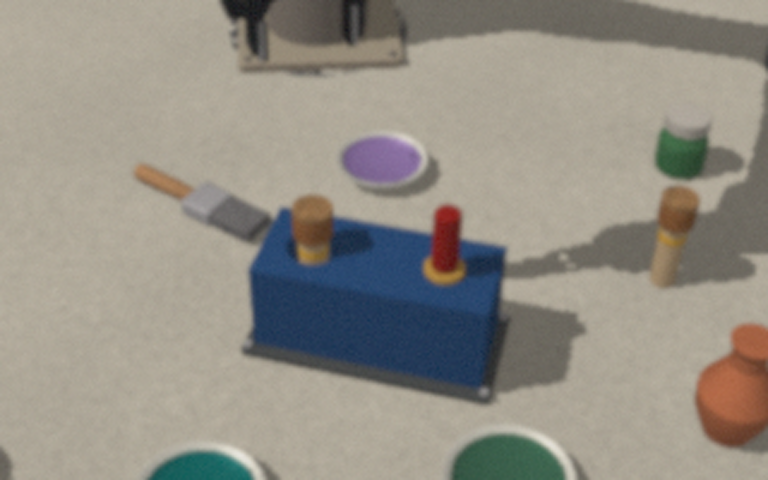

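The short post stands upright in the socket at (313,230) with its band at the mouth. The rod hangs at (446,245), the long post is undisturbed at (675,235), and the gripper is clear.

```bash
python3 -c "
from workcell import r
print(r.hand_in())"
```

```text
the job is handed in; nothing more can be done
None
```

The socket gauged 28 mm deep; the rod is back upright in its own hole, the short post stands in the socket with its band at the mouth, the long post was left in place, and the job is handed in (no verdict was returned).

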